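# Take the tipped pipette off its rail and hold it at the jar to dispense

## Robot

A 6-joint arm with a two-finger parallel gripper is mounted at the origin on a cart in front of the work surface, level with it; the furniture and walls round the work are solid. World frame = base frame: x ahead of the robot, y to its left, z up, the work surface at z = 0. Lengths are in mm, angles in rad, forces in N, time in s.
With the tool pointing down it reaches from about 350 to 975 mm from the base axis. Payload 7.1 kg.
Tool frame: the origin (TCP) lies on the centre line of the jaws, within the pads' length; the fingertips stand 8 mm ahead of it and the grasp point (between the pads) lies 11 mm behind it; z points along the fingers, x is the direction in which the jaws open and shut, and the axes are right-handed (so a half turn about z gives the same grasp; the last joint's range is limited). The gripper opens to 88 mm and grips with 3 to 60 N. Pads are 20 mm wide; open, the fingers measure 115 mm over their backs; the gripper's body (75 mm by 178 mm) begins 61 mm behind the grasp point.
Start: joints at [-1.363, 0.423, 1.63, -0, 1.089, -0.019], TCP at [140.557, -608.973, 230.675] pointing down, gripper open.
Joint ranges: [-3, 3], [-0.9, 2.11], [0.09, 2.58], [-1.31, 4.45], [0.11, 2.69], [-2.54, 2.54]. Speed limits (rad/s): [2.39, 2.39, 3.01, 3.14, 3.14, 3.14].

## Interface

Orientations are given as a rotation vector (axis times angle).
In Python, from workcell import ctrl gives the robot as it stands.
- The arm moves only by the shell command python3 -m handwheel 'ROWS'. ROWS is JSON, a list of rows, each a list of 3 entries, a list of its own where there are three numbers: the turn, a rotation vector about the tool's x, y, z in rad, then the shift along the tool's x, y, z in mm, then the opening, from 0 (shut) to 1 (fully open). In form: [[[ax, ay, az], [tx, ty, tz], jaw], ...]. A call has exactly 10 rows; each row shifts and turns the pose as measured when the row begins, along the tool's axes as they then stand; what a row does not reach is not made up. A row lasts 1/12 s, in which the tool goes at most 41.7 mm and 7.16 degrees, less where a joint would pass 70% of its speed; a pose out of reach is approached as far as the arm can. A call with a gripper value outside its range is refused whole. The fingers move at their own pace and stop on an object; the grip force is fixed at half the most. Time passes only in rows, so rows that do not move let the fingers close, or fill a call up. It gives the time, the measured TCP pose, the force and the opening at its end, in the units of the state.
- ctrl.get_obs(): the state, without advancing time (a new reading comes with each control period).
- ctrl.get_image(name): name is "scene" or "top" or "wrist"; returns a dict with "pixels" (420x560x3 uint8, red, green, blue), "camera_matrix" (3x3 intrinsics, pixels), "rvec" (rotation vector, rad) and "tvec" (3), from world to camera coordinates, as OpenCV has them. Camera axes: x right, y down, z forward; pixel columns grow to the right and rows downward; lengths in mm; the calibration is good to about 2 mm. A picture is of the moment at which its call begins. There is no depth.
- ctrl.close_job(): hands the job in, once; it reports no verdict.
Trained networks look in a picture, given as the dict that the camera call returned (one of the last four; its "shot" number tells which), for a name from the list of things; names that differ only in an ending like _2 or _b are one class to them, and where a whole thing is asked for, a point or a joint stands for the part that bears it (a point fixed in the world has none). Each returns a list of dicts, best first, with "score" (0 to 1); they miss things now and then, are a little off and sometimes report something else, mostly with a low value. They report only what shows in the picture. A call takes as long as a camera call. They do not tell look-alikes from the thing itself.
- ctrl.look_for(picture, query): "position" ([x, y, z] in mm, in the coordinates of the camera as it stood for that picture, good to about 4 mm: the middle of the surface that is visible of it).
- ctrl.spot_point(picture, query): "position" ([x, y, z] in mm, in the coordinates of the camera as it stood for that picture, good to about 4 mm: a listed point, or the origin of a listed thing).
The state is a dict: "t": time; "qpos": joint angles; "qvel": joint speeds; "joint_torque": joint torques, N m; "ee_pos": TCP position; "orientation": TCP orientation; "ft_force": force on the tool from outside, world axes, zero at the start; "moment": the same for the moment, N m; "width": finger opening in mm.
Only numpy, scipy, OpenCV 4.12 (cv2) and the standard library are available. Lean on these libraries where they do the work, as an engineer would, in place of code of your own. Each camera call takes 0.05 s, during which the arm holds its last target.

## Task

Two pipettes hang by their finger hooks on the rail stand: lift the one with the long disposable tip fitted up and off the rail, then tilt it to about 45 degrees, always keeping its button end up and never letting it come near level. Bring the end of its tip into the mouth of the open developing jar (the one without a watch glass on it), a few centimetres below the rim at most, and finish there, holding the pipette still and not leaning on the glass, ready to dispense. Leave the other pipette hanging and do not shift or upset the jars.

Things in the scene. Friction and masses are not known exactly. Their poses are not given: they have to be found in the camera images.
- pipette_grip (a point): Pipette with the tip on, hung upright, button up: middle of its pale grey body, near its balance point, where it is held. Body solid 33 mm wide (along own z) and 31 mm deep (own y), from 46 mm below to 66 mm above this point; the orange button ends 93 mm above it. Axes: x along the pipette to the button, y away from the finger hook (to the robot's side when hung), z across. 75 to 130 g.
- tip_end (a point): Open lower end of the white disposable tip on that pipette: 178 mm below pipette_grip along the pipette's x axis and 2 mm off it in y. The tip is 11 mm thick where it leaves the pipette, 46 mm higher up, and 3 mm at this end; above it runs a 12 mm shaft up to the body. Same axes as pipette_grip. Only this pipette has a tip; the other's shaft ends 45 mm higher.
- pipette_hooktop (a point): Underside of the same pipette's finger hook, the spot that sits on the rail when hung: 37 mm above pipette_grip along x and 21 mm behind it (own -y). Behind the rail the hook's nose hangs 13 mm lower than this spot and is 10 mm wide, so lift about 2 cm or more before pulling the pipette away from the rail.
- pipette: The whole pipette with the tip (the frame of the model; origin 20 mm below pipette_grip along x, 5.5 mm in -y and 16 mm in -z). Same axes as pipette_grip.
- bare_pipette_grip (a point): The other pipette, alike but with no tip fitted: middle of its body, same axes and sizes as pipette_grip. It hangs on the same rail 88 to 130 mm from the first, on either side of it, and stays there.
- pipette_rail: Fixed pipette stand: grey base 115 mm (x) by 310 mm (y), 12 mm high, two 12 mm posts at own y = +-135 mm, 286 mm high, with two round steel rails 7 mm thick between them along own y. Origin under the base between the posts; own x points away from the robot's side, z up. The pipettes hang on the robot's side (-x) of the upper rail.
- rail_mid (a point): Middle of the upper (hanging) rail, on its axis, 266.5 mm above the worktop; its top is 3.5 mm higher. The lower rail, on which the pipette shafts lean, is 98.5 mm lower and 15.5 mm nearer the robot's side (own -x).
- open_jar_mouth (a point): Centre of the mouth of the open glass developing jar, at rim height, 108 mm above the worktop. Mouth about 52 mm wide inside, outside 69 mm; hollow down to 10 mm above the worktop, with a folded paper standing inside against the wall. z up.
- open_jar: The open developing jar itself, loose, about 130 g: origin at the centre of its underside, z up.
- covered_jar: The other glass developing jar, 67 mm wide and 106 mm high, closed with a round watch glass 87 mm wide; origin at the centre of its underside. Stays as it is. The two jars stand one to the left and one to the right in front of the stand, either way round.
Mind the look-alikes: they are no part of the job. What is shaped like the open_jar but orange is not meant.

How it is judged (in metres and radians):
On the way:
1. the tipped pipette is off the rail: its hook well away from where it hung, held by the fingers and clear of the stand (distance of pipette_hooktop from where it was at the start of the episode above 0.04 m and contact force between pipette and pipette_rail below 0.05 N and contact force between pipette and the fingers above 1 N), for 0.2 s.
At the end, for the whole second after the job is handed in: Tipped pipette still in the fingers alone, leaning 32 to 58 degrees, button up; tip end in the open jar (within 28 mm of its axis, 4 to 60 mm below the rim), under 0.5 N on the glass; open jar upright within 3 cm of its start, covered jar within 2 cm, other pipette within 3 cm (angle between tip_end's own x axis and vertical between 0.55 and 1.02 rad and horizontal distance between tip_end and open_jar_mouth below 0.028 m and z of tip_end in the frame of open_jar_mouth between -0.06 and -0.004 m and contact force between pipette and the fingers above 1 N and contact force between pipette and open_jar below 0.5 N and contact force between pipette and pipette_rail below 0.05 N and linear speed of pipette below 0.02 m/s and angle between open_jar's own z axis and vertical below 0.1 rad and distance of each of open_jar, bare_pipette_grip from where it was at the start of the episode below 0.03 m and distance of covered_jar from where it was at the start of the episode below 0.02 m); the arm keeps its last pose, push and grip.
It fails at once if the tipped pipette is tilted near level (more than 75 degrees from upright) (angle between tip_end's own x axis and vertical above 1.31 rad).
It fails at once if the bare pipette is shifted by more than 3 cm (distance of bare_pipette_grip from where it was at the start of the episode above 0.03 m).
It fails at once if the open jar is shifted by more than 3 cm or tipped (distance of open_jar from where it was at the start of the episode above 0.03 m or angle between open_jar's own z axis and vertical above 0.2 rad).
It fails at once if the covered jar is shifted by more than 2 cm or tipped (distance of covered_jar from where it was at the start of the episode above 0.02 m or angle between covered_jar's own z axis and vertical above 0.2 rad).
It also fails if it takes over 48 s, if anything falls off the work surface, if the arm or the gripper's body presses on something with over 40 N, if the wrist force passes 120 N, or if a joint passes its speed limit or range.

## Working session

There is one attempt and no reset: what is moved stays moved. The work goes in short steps, Python scripts to look and compute and a shell command to move; the robot and the scene stay as the last step left them, time stands still between calls to the robot, and variables do not carry over. Pictures are saved under pics/ and viewed, and the job is handed in when it is done.

```bash
ls; mkdir -p pics; cat > h.py <<'E'
import numpy as np, cv2
from scipy.spatial.transform import Rotation as R
from workcell import ctrl
def save(im,name): cv2.imwrite('pics/'+name,cv2.cvtColor(im,cv2.COLOR_RGB2BGR))
def c2w(pic,p): 
    Rm=R.from_rotvec(np.ravel(pic['rvec'])).as_matrix(); return Rm.T@(np.array(p)-np.ravel(pic['tvec']))
def w2px(pic,P):
    q,_=cv2.projectPoints(np.array(P,float).reshape(-1,1,3),np.array(pic['rvec'],float).reshape(3,1),np.array(pic['tvec'],float).reshape(3,1),np.array(pic['camera_matrix'],float),None); return q.reshape(-1,2)
E
python3 - <<'E'
from h import *
o=ctrl.get_obs(); print(o)
for n in ['scene','top']:
    p=ctrl.get_image(n); save(p['pixels'],n+'0.png')
    for q in ['pipette_grip','tip_end','bare_pipette_grip','pipette_hooktop','rail_mid','open_jar_mouth','covered_jar']:
        for r in ctrl.spot_point(p,q)[:4]:
            w=c2w(p,r['position']); print(n,q,round(r['score'],2),w.round(0),w2px(p,w).round(0))
E
```

```text
pics
{'t': 0.0, 'qpos': array([-1.36299812e+00,  4.23852312e-01,  1.63067693e+00, -1.01096653e-05,
        1.08860115e+00, -1.89894892e-02]), 'qvel': array([ 7.83200774e-04,  1.27874191e-03,  7.12214028e-04,  1.84000897e-04,
       -9.35114148e-04,  6.88947978e-05]), 'joint_torque': array([-3.72312516e-04, -5.44634628e+01, -2.73666251e+01,  6.44262764e-02,
        2.27873161e-02, -1.37520647e-04]), 'ee_pos': array([ 140.44762614, -608.46009456,  229.89966387]), 'orientation': array([-2.45777588e+00,  1.95520469e+00,  1.86977185e-03]), 'ft_force': array([ 0.24057777, -0.03952678, -0.60444322]), 'moment': array([0.04631233, 0.0028591 , 0.00032572]), 'width': 87.51639464695172}
scene pipette_grip 0.93 [593. -27. 235.] [[252. 166.]]
scene tip_end 0.63 [592. -29.  55.] [[254. 223.]]
scene bare_pipette_grip 0.92 [596.  62. 230.] [[224. 185.]]
scene pipette_hooktop 0.87 [615. -30. 269.] [[245. 149.]]
scene rail_mid 0.96 [622.  13. 265.] [[230. 158.]]
scene open_jar_mouth 0.89 [ 411. -249.  112.] [[362. 192.]]
scene open_jar_mouth 0.46 [614. -31. 268.] [[245. 150.]]
scene covered_jar 0.8 [453. 213.  -0.] [[231. 326.]]
top pipette_grip 0.74 [455. 212.   3.] [[197. 239.]]
top pipette_grip 0.52 [598. -28. 232.] [[281. 171.]]
top tip_end 0.53 [589. -28.  53.] [[279. 189.]]
top bare_pipette_grip 0.61 [599.  64. 233.] [[243. 170.]]
top pipette_hooktop 0.86 [612. -32. 269.] [[283. 161.]]
top rail_mid 0.58 [617.  15. 266.] [[263. 159.]]
top open_jar_mouth 0.95 [ 411. -249.  106.] [[364. 250.]]
top open_jar_mouth 0.6 [ 331. -139.  111.] [[323. 281.]]
top open_jar_mouth 0.26 [600. -12. 210.] [[274. 172.]]
top covered_jar 0.81 [458. 210.   3.] [[198. 238.]]
```

View pics/scene0.png

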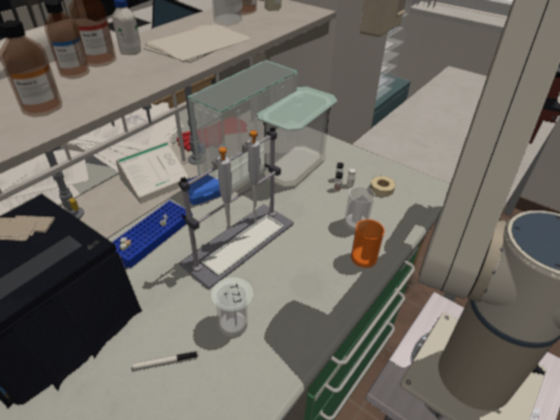

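View pics/top0.png

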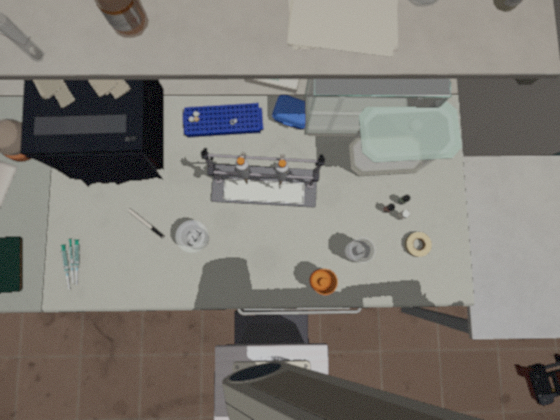

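```bash
python3 - <<'E'
import cv2
a=cv2.imread('pics/scene0.png')[110:270,170:320];cv2.imwrite('pics/sc_crop.png',cv2.resize(a,None,fx=3.5,fy=3.5,interpolation=cv2.INTER_CUBIC))
b=cv2.imread('pics/top0.png')[140:320,180:400];cv2.imwrite('pics/top_crop.png',cv2.resize(b,None,fx=3.3,fy=3.3,interpolation=cv2.INTER_CUBIC))
E
```

```text
(no output)
```

View pics/sc_crop.png

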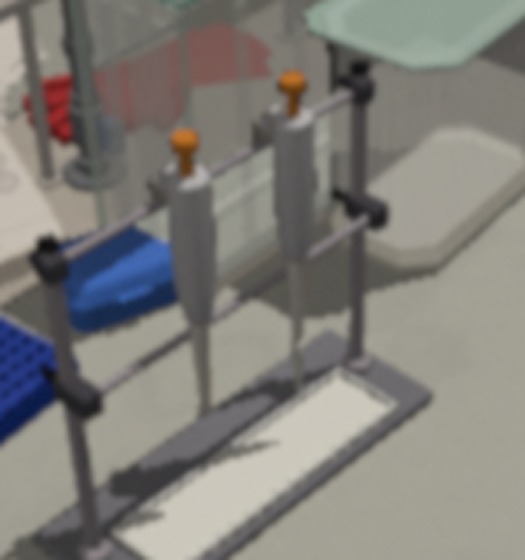

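View pics/top_crop.png

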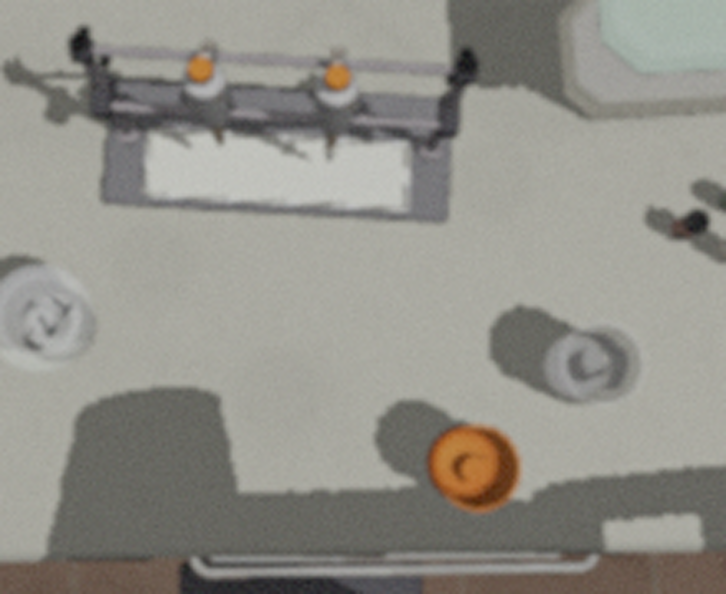

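Look-alikes: pipettes at scene (224,185) and (252,166). Jars: clear one without a lid at (360,208), orange one at (367,243), and the one with a watch glass at (232,305). The open clear jar at (360,208) is the target. Next I'll check which pipette has the tip.

```bash
python3 - <<'E'
from h import *
p=ctrl.get_image('scene'); im=p['pixels'].copy()
for y,x in ((-28.5,595),(63,597)):
    for h in (93,66,-46,-133,-178):
        # pipette leans a bit? use vertical
        print(y,h,w2px(p,[x-0,y,233+h]).round(1))
a=im[150:245,200:280]; big=cv2.resize(a,None,fx=6,fy=6,interpolation=cv2.INTER_CUBIC)
for y,x in ((-28.5,595),(63,597)):
    for h in (-46,-133,-178):
        q=(w2px(p,[x,y,233+h])[0]-[200,150])*6; cv2.circle(big,(int(q[0])+12,int(q[1])),3,(255,0,0),-1)
save(big,'which.png')
E
```

```text
-28.5 93 [[250.6 130.9]]
-28.5 66 [[250.9 141.4]]
-28.5 -46 [[251.9 181.5]]
-28.5 -133 [[252.6 209. ]]
-28.5 -178 [[253.  222.1]]
63 93 [[220.8 148.5]]
63 66 [[221.6 159.3]]
63 -46 [[224.9 200.3]]
63 -133 [[227.1 228.1]]
63 -178 [[228.2 241.3]]
```

View pics/which.png

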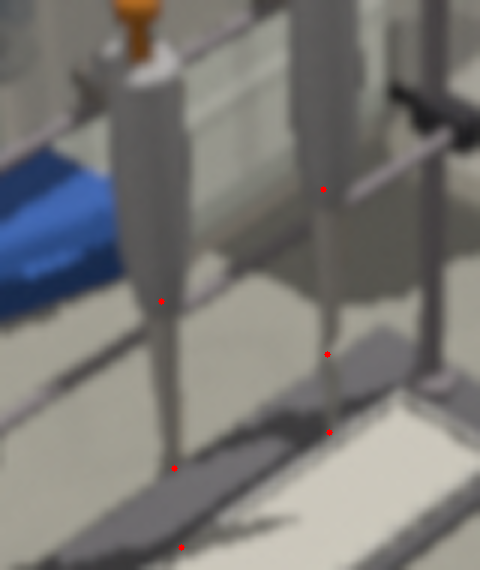

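The right pipette (252,166) has the longer shaft and tip, reaching (253,222). The left one's shaft ends 45 mm higher, so the right one is the target. I'll grasp with the tool pitched 40° below horizontal and the jaws along y, so the later tilt brings the tool nearly straight down.

```bash
cat >> h.py <<'E'
from scipy.linalg import logm, expm
def T(p,Rm):
    M=np.eye(4); M[:3,:3]=Rm; M[:3,3]=p; return M
def cur():
    o=ctrl.get_obs(); return o,T(o['ee_pos'],R.from_rotvec(o['orientation']).as_matrix())
def toolR(pitch,az,xs=None):
    # pitch below horizontal, az heading (deg); x = to the right of heading
    p,a=np.radians([pitch,az]); z=np.array([np.cos(p)*np.cos(a),np.cos(p)*np.sin(a),-np.sin(p)])
    x=np.array([np.sin(a),-np.cos(a),0]); return np.column_stack([x,np.cross(z,x),z])
def plan(Tt,n,screw=True):
    o,Tc=cur(); D=np.linalg.inv(Tc)@Tt
    L=np.real(logm(D))/n; d=expm(L)
    rv=R.from_matrix(d[:3,:3]).as_rotvec()
    print('q',o['qpos'].round(2),'ee',o['ee_pos'].round(1),'t',round(o['t'],2),'w',round(o['width'],1),'F',o['ft_force'].round(1))
    print('tot turn deg',np.degrees(R.from_matrix(D[:3,:3]).magnitude()).round(1),'shift',D[:3,3].round(1))
    print('row',rv.round(4),d[:3,3].round(2))
    for k in np.linspace(0,1,5)[1:]: print('  path',(Tc@expm(L*n*k))[:3,3].round(0))
E
python3 - <<'E'
from h import *
g=np.array([596,-28.5,233.]); Rm=toolR(40,-1)
Tt=T(g+Rm[:,2]*(11-170),Rm)
for n in (20,30): plan(Tt,n)
E
```

```text
q [-1.36  0.42  1.63 -0.    1.09 -0.02] ee [ 140.5 -609.   230.7] t 0.85 w 87.7 F [-0.4 -0.7  0.4]
tot turn deg 51.8 shift [-492.7 -456.1 -104.5]
row [0.0434 0.0053 0.0114] [-26.97 -21.13   2.85]
  path [ 217. -456.  224.]
  path [ 302. -307.  239.]
  path [ 389. -164.  276.]
  path [474. -26. 335.]
q [-1.36  0.42  1.63 -0.    1.09 -0.02] ee [ 140.5 -609.   230.7] t 0.85 w 87.7 F [-0.4 -0.7  0.4]
tot turn deg 51.8 shift [-492.7 -456.1 -104.5]
row [0.0289 0.0036 0.0076] [-18.01 -14.04   1.99]
  path [ 217. -456.  224.]
  path [ 302. -307.  239.]
  path [ 389. -164.  276.]
  path [474. -26. 335.]
```

```bash
python3 -m handwheel '[[[0.036,0.0044,0.0095],[-22.5,-17.6,2.4],1],[[0.036,0.0044,0.0095],[-22.5,-17.6,2.4],1],[[0.036,0.0044,0.0095],[-22.5,-17.6,2.4],1],[[0.036,0.0044,0.0095],[-22.5,-17.6,2.4],1],[[0.036,0.0044,0.0095],[-22.5,-17.6,2.4],1],[[0.036,0.0044,0.0095],[-22.5,-17.6,2.4],1],[[0.036,0.0044,0.0095],[-22.5,-17.6,2.4],1],[[0.036,0.0044,0.0095],[-22.5,-17.6,2.4],1],[[0.036,0.0044,0.0095],[-22.5,-17.6,2.4],1],[[0.036,0.0044,0.0095],[-22.5,-17.6,2.4],1]]'
python3 - <<'E'
from h import *
g=np.array([596,-28.5,233.]); Rm=toolR(40,-1)
Tt=T(g+Rm[:,2]*(11-170),Rm)
plan(Tt,10);plan(Tt,14)
E
```

```text
t: 1.68
ee_pos: [277.9, -350.7, 232.6]
orientation: [-2.138, 1.892, -0.396]
ft_force: [0.7, -0.2, -0.0]
width: 87.9
q [-1.16  0.1   2.13  0.49  0.83 -0.03] ee [ 277.9 -350.7  232.6] t 1.68 w 87.9 F [ 0.7 -0.2 -0. ]
tot turn deg 29.3 shift [-296.  -257.5  -18.7]
row [0.0493 0.0053 0.0128] [-31.05 -24.1    3.06]
  path [ 328. -267.  247.]
  path [ 377. -185.  269.]
  path [ 427. -105.  299.]
  path [474. -26. 335.]
q [-1.16  0.1   2.13  0.49  0.83 -0.03] ee [ 277.9 -350.7  232.6] t 1.68 w 87.9 F [ 0.7 -0.2 -0. ]
tot turn deg 29.3 shift [-296.  -257.5  -18.7]
row [0.0352 0.0038 0.0092] [-22.21 -17.16   2.29]
  path [ 328. -267.  247.]
  path [ 377. -185.  269.]
  path [ 427. -105.  299.]
  path [474. -26. 335.]
```

```bash
python3 -m handwheel '[[[0.035,0.004,0.009],[-22,-17,2.3],1],[[0.035,0.004,0.009],[-22,-17,2.3],1],[[0.035,0.004,0.009],[-22,-17,2.3],1],[[0.035,0.004,0.009],[-22,-17,2.3],1],[[0.035,0.004,0.009],[-22,-17,2.3],1],[[0.035,0.004,0.009],[-22,-17,2.3],1],[[0.035,0.004,0.009],[-22,-17,2.3],1],[[0.035,0.004,0.009],[-22,-17,2.3],1],[[0.035,0.004,0.009],[-22,-17,2.3],1],[[0.035,0.004,0.009],[-22,-17,2.3],1]]'
python3 - <<'E'
from h import *
g=np.array([596,-28.5,233.]); Rm=toolR(40,-1)
Tt=T(g+Rm[:,2]*(11-170),Rm)
plan(Tt,8)
E
```

```text
t: 2.52
ee_pos: [422.4, -107.7, 298.7]
orientation: [-1.801, 1.773, -0.716]
ft_force: [0.1, -0.2, -0.2]
width: 87.8
q [-0.5  -0.19  2.39  0.92  0.42  0.29] ee [ 422.4 -107.7  298.7] t 2.52 w 87.8 F [ 0.1 -0.2 -0.2]
tot turn deg 7.2 shift [-80.2 -64.3   8.1]
row [0.0153 0.0009 0.0038] [-10.14  -7.84   1.41]
  path [436. -87. 307.]
  path [449. -67. 316.]
  path [462. -47. 325.]
  path [474. -26. 335.]
```

```bash
cat >> h.py <<'E'
def fk(q,P):
    h,a0,L2,e,L3,L6=P
    Rz=lambda a:R.from_euler('z',a).as_matrix(); Ry=lambda a:R.from_euler('y',a).as_matrix()
    M=Rz(q[0]); p=np.array([0,0,h])+M@[a0,0,0]
    M=M@Ry(q[1]); p=p+M@[0,0,L2]
    M=M@Ry(q[2]); p=p+M@[e,0,L3]
    M=M@Rz(q[3])@Ry(q[4])@Rz(q[5]); p=p+M@[0,0,L6]
    return p,M
E
python3 - <<'E'
from h import *
from scipy.optimize import least_squares
o,Tc=cur()
np.savez('s3.npz',q=o['qpos'],p=o['ee_pos'],r=o['orientation'])
S=[([-1.363,.423,1.63,0,1.089,-.019],[140.557,-608.973,230.675],[-2.4578,1.9552,.0019]),
   ([-1.16,.1,2.13,.49,.83,-.03],[277.9,-350.7,232.6],[-2.138,1.892,-.396]),
   (o['qpos'],o['ee_pos'],o['orientation'])]
f=lambda P:np.concatenate([(fk(q,P)[0]-p) for q,p,_ in S])
s=least_squares(f,[300,0,450,0,450,250]); print(s.x.round(1),f(s.x).round(1))
for q,p,r in S:
    print((R.from_matrix(fk(q,s.x)[1]).inv()*R.from_rotvec(r)).as_rotvec().round(3))
E
```

```text
[253.5 -63.9 603.8  10.6 503.4 331.2] [-11.6  -2.5  -0.6   0.2   0.2  -2.4  -1.1  -2.1   3. ]
[ 2.000e-03 -0.000e+00  3.142e+00]
[-3.00e-03 -6.00e-03  3.14e+00]
[-0.    -0.     3.142]
```

```bash
cat > ikt.py <<'E'
from h import *
from scipy.optimize import least_squares
d=np.load('s3.npz')
S=[([-1.363,.4235,1.6303,0,1.0888,-.019],[140.5,-608.9,230.4]),([-1.16,.1,2.13,.49,.83,-.03],[277.9,-350.7,232.6]),(d['q'],d['p'])]
f=lambda x:np.concatenate([(fk(q,[x[0],0,x[1],x[2],x[3],x[4]])[0]-p) for q,p in S])
s=least_squares(f,[300,600,0,500,300]); P=[s.x[0],0,*s.x[1:]]
lo=np.array([-3,-.9,.09,-1.31,.11,-2.54]);hi=np.array([3,2.11,2.58,4.45,2.69,2.54])
def ik(p,Rm,q0):
    def g(q):
        a,M=fk(q,P); M=M@np.diag([-1,-1,1]); return np.concatenate([(a-p)/100,R.from_matrix(Rm.T@M).as_rotvec()*3])
    r=least_squares(g,np.clip(q0,lo+.01,hi-.01),bounds=(lo,hi)); return r.x,np.abs(r.fun).max()
if __name__=='__main__':
    print(np.round(P,1),f(s.x).round(1))
    g=np.array([596,-28.5,233.])
    for pit in (30,40,45,50):
      for off in (-170,0):
        Rm=toolR(pit,-1); 
        for q0 in ([-.1,0,2.2,0,.3,1.5],[-.1,0,2.2,3.1,.5,-1.5],[-.1,0,2.2,1.57,.5,0],[-.1,.3,2.0,-1.2,.5,2]):
            q,r=ik(g+Rm[:,2]*(off+8),Rm,q0)
            if r<.05: print(pit,off,q.round(2),round(r,3))
    print('final')
    for pit in (80,85,90,95):
        az=-31; Rm=toolR(pit,az)
        j=np.array([411,-249,93.]); u=np.array([np.cos(np.radians(az)),np.sin(np.radians(az)),0])
        p=j+u*126+[0,0,126]
        for q0 in ([-.5,.3,1.8,0,1,1.5],):
            q,r=ik(p,Rm,q0); print(pit,q.round(2),round(r,3))
E
python3 ikt.py
```

```text
[292.    0.  587.7  68.  468.9 324.9] [-11.6  -2.5  -5.5  -2.2   0.2   1.7  -0.5  -4.7   3.8]
30 -170 [-0.12 -0.14  2.56  2.87  0.34 -1.36] 0.0
30 -170 [-0.12 -0.14  2.56  2.87  0.34 -1.36] 0.0
30 -170 [-0.12 -0.14  2.56  2.87  0.34 -1.36] 0.0
30 0 [-0.07  0.33  2.39  3.06  0.63 -1.53] 0.0
30 0 [-0.07  0.33  2.39  3.06  0.63 -1.53] 0.0
30 0 [-0.07  0.33  2.39  3.06  0.63 -1.53] 0.0
40 -170 [-0.1  -0.21  2.38  0.55  0.12  0.97] 0.0
40 -170 [-0.1  -0.21  2.38  0.55  0.12  0.97] 0.0
40 -170 [-0.1  -0.21  2.38  0.55  0.12  0.97] 0.0
40 -170 [-0.1  -0.21  2.38  0.55  0.12  0.97] 0.0
40 0 [-0.07  0.25  2.29  3.    0.27 -1.46] 0.0
40 0 [-0.07  0.25  2.29  3.    0.27 -1.46] 0.0
40 0 [-0.07  0.25  2.29  3.    0.27 -1.46] 0.0
45 -170 [-0.09 -0.21  2.29  0.19  0.28  1.34] 0.0
45 -170 [-0.09 -0.21  2.29  0.19  0.28  1.34] 0.0
45 -170 [-0.09 -0.21  2.29  0.19  0.28  1.34] 0.0
45 -170 [-0.09 -0.21  2.29  0.19  0.28  1.34] 0.0
45 0 [-0.07  0.23  2.24  2.83  0.11 -1.29] 0.0
45 0 [-0.07  0.23  2.24  2.83  0.11 -1.29] 0.0
45 0 [-0.07  0.23  2.24  2.83  0.11 -1.29] 0.0
45 0 [-0.07  0.23  2.24  2.83  0.11 -1.29] 0.0
50 -170 [-0.08 -0.19  2.2   0.1   0.43  1.43] 0.0
50 -170 [-0.08 -0.19  2.2   0.1   0.43  1.43] 0.0
50 -170 [-0.08 -0.19  2.2   0.1   0.43  1.43] 0.0
50 -170 [-0.08 -0.19  2.2   0.1   0.43  1.43] 0.0
final
80 [-0.54  0.33  1.81  0.    0.83  1.57] 0.0
85 [-0.54  0.37  1.74  0.    0.95  1.57] 0.0
90 [-0.54  0.4   1.68 -0.    1.06  1.57] 0.0
95 [-0.54  0.44  1.61 -0.    1.17  1.57] 0.0
```

```bash
python3 - <<'E'
from ikt import *
g=np.array([596,-28.5,233.])
o,Tc=cur()
for pit in (30,35):
  for off in (-170,-120,-80,0):
    Rm=toolR(pit,-1); q,r=ik(g+Rm[:,2]*(off+5),Rm,[-.1,0,2.2,3,.5,-1.5]); print(pit,off,q.round(2),round(r,3))
Rm=toolR(33,-1); plan(T(g+Rm[:,2]*(5-115),Rm),10)
D=np.linalg.inv(Tc)@T(g+Rm[:,2]*(5-115),Rm); d=expm(np.real(logm(D))/10)
M=Tc.copy(); q=o['qpos']
for i in range(10):
    M=M@d; q,r=ik(M[:3,3],M[:3,:3],q); print(q.round(2),round(r,3))
E
```

```text
30 -170 [-0.12 -0.15  2.56  2.86  0.33 -1.35] 0.0
30 -120 [-0.1   0.02  2.53  2.98  0.46 -1.46] 0.0
30 -80 [-0.09  0.13  2.49  3.02  0.53 -1.5 ] 0.0
30 0 [-0.07  0.33  2.39  3.06  0.62 -1.53] 0.0
35 -170 [-0.11 -0.2   2.47  2.41  0.11 -0.9 ] 0.0
35 -120 [-0.09 -0.05  2.45  2.87  0.23 -1.35] 0.0
35 -80 [-0.08  0.07  2.43  2.97  0.32 -1.44] 0.0
35 0 [-0.07  0.28  2.34  3.04  0.44 -1.51] 0.0
q [-0.5  -0.19  2.39  0.92  0.42  0.29] ee [ 422.4 -107.7  298.7] t 2.52 w 87.8 F [ 0.1 -0.2 -0.2]
tot turn deg 14.1 shift [-80.2 -57.   59.2]
row [0.0244 0.0009 0.003 ] [-8.12 -4.92  6.49]
  path [442. -87. 295.]
  path [463. -67. 293.]
  path [483. -47. 292.]
  path [504. -27. 293.]
[-0.45 -0.18  2.41  1.03  0.35  0.22] 0.0
[-0.41 -0.16  2.42  1.16  0.31  0.13] 0.0
[-0.37 -0.15  2.43  1.32  0.27 -0.01] 0.0
[-0.33 -0.13  2.44  1.53  0.24 -0.19] 0.0
[-0.29 -0.12  2.45  1.79  0.22 -0.42] 0.0
[-0.25 -0.1   2.46  2.08  0.21 -0.68] 0.0
[-0.21 -0.08  2.47  2.37  0.22 -0.93] 0.0
[-0.17 -0.06  2.47  2.61  0.25 -1.15] 0.0
[-0.13 -0.03  2.48  2.79  0.29 -1.31] 0.0
[-0.1  -0.01  2.48  2.94  0.33 -1.42] 0.0
```

```bash
R='' ; python3 -m handwheel '[[[0.0122,0.0005,0.0015],[-4.1,-2.5,3.2],1],[[0.0122,0.0005,0.0015],[-4.1,-2.5,3.2],1],[[0.0122,0.0005,0.0015],[-4.1,-2.5,3.2],1],[[0.0122,0.0005,0.0015],[-4.1,-2.5,3.2],1],[[0.0122,0.0005,0.0015],[-4.1,-2.5,3.2],1],[[0.0122,0.0005,0.0015],[-4.1,-2.5,3.2],1],[[0.0122,0.0005,0.0015],[-4.1,-2.5,3.2],1],[[0.0122,0.0005,0.0015],[-4.1,-2.5,3.2],1],[[0.0122,0.0005,0.0015],[-4.1,-2.5,3.2],1],[[0.0122,0.0005,0.0015],[-4.1,-2.5,3.2],1]]'
python3 - <<'E'
from h import *
g=np.array([596,-28.5,233.]); Rm=toolR(33,-1)
plan(T(g+Rm[:,2]*(5-115),Rm),10)
E
```

```text
t: 3.35
ee_pos: [465.5, -58.8, 299.4]
orientation: [-1.703, 1.686, -0.818]
ft_force: [-0.0, -0.3, 0.4]
width: 87.6
q [-0.29 -0.13  2.43  1.7   0.22 -0.33] ee [465.5 -58.8 299.4] t 3.35 w 87.6 F [-0.  -0.3  0.4]
tot turn deg 6.2 shift [-31.8 -19.4  33.6]
row [0.0106 0.0009 0.0024] [-3.22 -1.75  3.44]
  path [475. -51. 297.]
  path [484. -43. 296.]
  path [494. -35. 294.]
  path [504. -27. 293.]
```

```bash
python3 -m handwheel '[[[0.0106,0.0009,0.0024],[-3.2,-1.8,3.4],1],[[0.0106,0.0009,0.0024],[-3.2,-1.8,3.4],1],[[0.0106,0.0009,0.0024],[-3.2,-1.8,3.4],1],[[0.0106,0.0009,0.0024],[-3.2,-1.8,3.4],1],[[0.0106,0.0009,0.0024],[-3.2,-1.8,3.4],1],[[0.0106,0.0009,0.0024],[-3.2,-1.8,3.4],1],[[0.0106,0.0009,0.0024],[-3.2,-1.8,3.4],1],[[0.0106,0.0009,0.0024],[-3.2,-1.8,3.4],1],[[0.0106,0.0009,0.0024],[-3.2,-1.8,3.4],1],[[0.0106,0.0009,0.0024],[-3.2,-1.8,3.4],1]]'
python3 - <<'E'
from h import *
g=np.array([596,-28.5,233.]); Rm=toolR(33,-1)
plan(T(g+Rm[:,2]*(5-115),Rm),10)
for n in ['wrist','scene']:
    p=ctrl.get_image(n); save(p['pixels'],n+'1.png')
    for q in ['pipette_grip','tip_end','bare_pipette_grip','pipette_hooktop','rail_mid','pipette','pipette_rail']:
        for r in ctrl.spot_point(p,q)[:3]:
            w=c2w(p,r['position']); print(n,q,round(r['score'],2),w.round(1),w2px(p,w).round(0))
E
```

```text
t: 4.18
ee_pos: [505.8, -26.4, 296.0]
orientation: [-1.601, 1.633, -0.899]
ft_force: [-0.3, 0.5, 0.1]
width: 87.7
q [-0.13 -0.01  2.44  2.84  0.3  -1.34] ee [505.8 -26.4 296. ] t 4.18 w 87.7 F [-0.3  0.5  0.1]
tot turn deg 0.6 shift [ 0.5  3.7 -0.1]
row [-0.0009 -0.0005  0.    ] [ 0.05  0.37 -0.01]
  path [505. -27. 295.]
  path [505. -27. 294.]
  path [504. -27. 294.]
  path [504. -27. 293.]
wrist pipette_grip 0.62 [592.8 -25.1 237.3] [[276. 212.]]
wrist tip_end 0.97 [587.  -22.7  56.7] [[275. 298.]]
wrist tip_end 0.22 [600.5  60.6 232.9] [[185. 209.]]
wrist bare_pipette_grip 0.68 [601.   65.  233.3] [[181. 209.]]
wrist pipette_hooktop 0.7 [613.  -29.8 271.1] [[281. 169.]]
wrist rail_mid 0.58 [617.2  17.7 266.1] [[228. 171.]]
wrist pipette 0.71 [598.3 -11.2 213. ] [[262. 223.]]
wrist pipette 0.62 [587.1 -22.5  56. ] [[275. 298.]]
wrist pipette 0.28 [618.5  20.4 264.3] [[225. 171.]]
wrist pipette_rail 0.9 [616.4  17.4  -1.8] [[250. 295.]]
scene pipette_grip 0.7 [588.7 -28.4 234.1] [[254. 166.]]
scene tip_end 0.68 [592.1 -29.4  52.9] [[254. 223.]]
scene bare_pipette_grip 0.72 [596.5  60.1 233. ] [[225. 184.]]
scene pipette_hooktop 0.98 [613.5 -32.1 268.4] [[246. 149.]]
scene rail_mid 0.65 [621.   15.1 262.2] [[230. 160.]]
scene pipette 0.75 [597.1 -14.2 213.3] [[247. 175.]]
scene pipette_rail 0.83 [6.161e+02 1.460e+01 5.000e-01] [[237. 242.]]
```

View pics/wrist1.png

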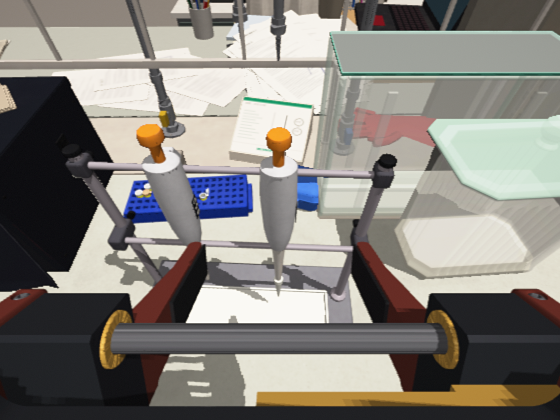

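Wrist picture: the tipped pipette is centred at about (278,212), with its white tip visible at (278,290). The bare one is at (175,205), with its shaft hidden behind the jaw. I'll get the rail yaw and body centre from pixels.

```bash
python3 - <<'E'
from h import *
p=ctrl.get_image('wrist')
K=np.array(p['camera_matrix']);Rm=R.from_rotvec(np.ravel(p['rvec'])).as_matrix();C=-Rm.T@np.ravel(p['tvec'])
def ray(u,v): 
    d=Rm.T@np.linalg.inv(K)@[u,v,1]; return d
def atz(u,v,z): d=ray(u,v); return C+d*(z-C[2])/d[2]
def atx(u,v,x): d=ray(u,v); return C+d*(x-C[0])/d[0]
im=p['pixels']
b=cv2.resize(im[110:310,60:400],None,fx=2.3,fy=2.3,interpolation=cv2.INTER_CUBIC); save(b,'wr_crop.png')
print(C.round(0),[atz(u,v,266.5).round(1) for u,v in((110,168),(365,174.5))])
print([atx(u,v,593).round(1) for u,v in((262,200),(296,200),(263,220),(294,220),(278,290),(279,135))])
E
```

```text
[421. -23. 450.] [array([621.7, 123.4, 266.5]), array([ 609.2, -103.6,  266.5])]
[array([593. , -12.6, 252.8]), array([593. , -42.5, 252.2]), array([593. , -12.4, 223.9]), array([593. , -41.9, 223.1]), array([593. , -26.7,  66.9]), array([593. , -27.3, 321.6])]
```

View pics/wr_crop.png

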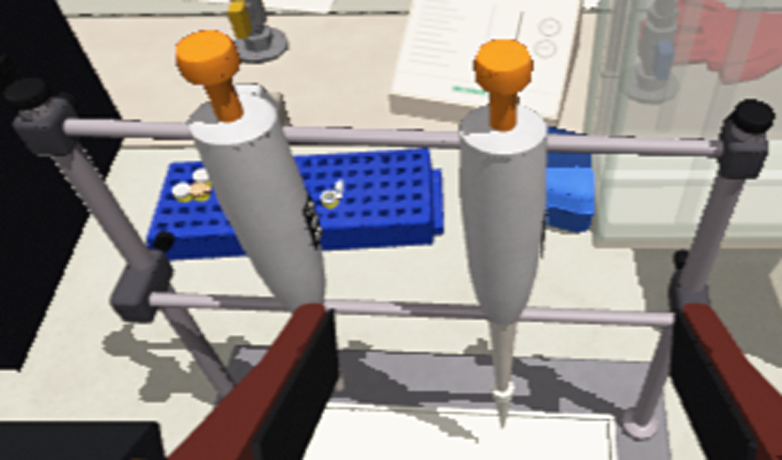

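```bash
python3 - <<'E'
from ikt import *
g=np.array([592.5,-27.3,233.]); Rm=toolR(33,-3.2)
o,Tc=cur()
for off,n in ((-50,10),(8,10)): plan(T(g+Rm[:,2]*off,Rm),n)
q,r=ik(g+Rm[:,2]*8,Rm,o['qpos']); print(q,r)
E
```

```text
q [-0.13 -0.01  2.44  2.83  0.3  -1.34] ee [505.6 -26.5 295.7] t 5.03 w 87.7 F [-0.  -0.3 -0. ]
tot turn deg 2.1 shift [-2.5  5.8 57. ]
row [-0.0008  0.0028  0.0021] [-0.32  0.56  5.7 ]
  path [517. -26. 287.]
  path [528. -26. 278.]
  path [539. -25. 269.]
  path [551. -25. 260.]
q [-0.13 -0.01  2.44  2.83  0.3  -1.34] ee [505.6 -26.5 295.7] t 5.03 w 87.7 F [-0.  -0.3 -0. ]
tot turn deg 2.1 shift [ -0.9   6.3 115. ]
row [-0.0008  0.0028  0.0021] [-0.23  0.58 11.5 ]
  path [529. -26. 279.]
  path [552. -27. 262.]
  path [576. -27. 245.]
  path [599. -28. 229.]
[-0.03808161  0.29914972  2.36699051  3.17161311  0.51950734 -1.58717956] 7.4435463100099e-13
```

```bash
python3 -m handwheel '[[[-0.001,0.004,0.003],[-0.5,0.8,8],1],[[-0.001,0.004,0.003],[-0.5,0.8,8],1],[[-0.001,0.004,0.003],[-0.5,0.8,8],1],[[-0.001,0.004,0.003],[-0.5,0.8,8],1],[[-0.001,0.004,0.003],[-0.5,0.8,8],1],[[-0.001,0.004,0.003],[-0.5,0.8,8],1],[[-0.001,0.004,0.003],[-0.5,0.8,8],1],[[0,0,0],[0,0,0],1],[[0,0,0],[0,0,0],1],[[0,0,0],[0,0,0],1]]'
python3 - <<'E'
from h import *
g=np.array([592.5,-27.3,233.]); Rm=toolR(33,-3.2)
plan(T(g+Rm[:,2]*8,Rm),8)
p=ctrl.get_image('wrist'); save(p['pixels'],'wrist2.png')
E
```

```text
t: 5.87
ee_pos: [551.8, -24.6, 259.5]
orientation: [-1.579, 1.672, -0.91]
ft_force: [0.3, -0.0, -0.5]
width: 88.0
q [-0.07  0.16  2.38  3.11  0.4  -1.55] ee [551.8 -24.6 259.5] t 5.87 w 88.0 F [ 0.3 -0.  -0.5]
tot turn deg 0.1 shift [ 0.3  0.1 56.6]
row [-0.0002 -0.0002 -0.    ] [0.04 0.   7.08]
  path [564. -25. 252.]
  path [576. -26. 244.]
  path [587. -27. 236.]
  path [599. -28. 229.]
```

View pics/wrist2.png

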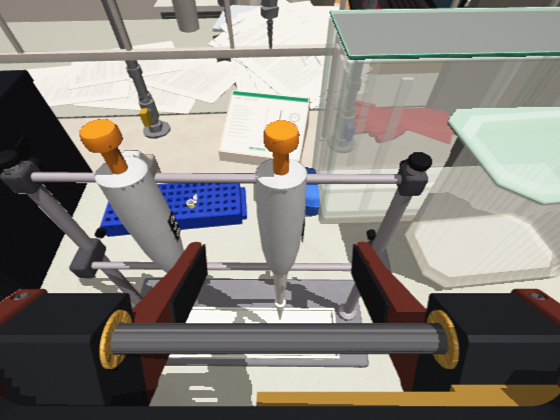

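The target is centred between the jaws (x≈281) and the rails are level in the picture. I'll advance and close.

```bash
python3 -m handwheel '[[[0,0,0],[0,0,8],1],[[0,0,0],[0,0,8],1],[[0,0,0],[0,0,8],1],[[0,0,0],[0,0,8],1],[[0,0,0],[0,0,8],1],[[0,0,0],[0,0,8],1],[[0,0,0],[0,0,8],1],[[0,0,0],[0,0,0],1],[[0,0,0],[0,0,0],0.5],[[0,0,0],[0,0,0],0.3]]'
python3 -m handwheel '[[[0,0,0],[0,0,0],0.2],[[0,0,0],[0,0,0],0.1],[[0,0,0],[0,0,0],0],[[0,0,0],[0,0,0],0],[[0,0,0],[0,0,0],0],[[0,0,0],[0,0,0],0],[[0,0,0],[0,0,0],0],[[0,0,0],[0,0,0],0],[[0,0,0],[0,0,0],0],[[0,0,0],[0,0,0],0]]'
python3 - <<'E'
from h import *
g=np.array([592.5,-27.3,233.]); Rm=toolR(33,-3.2)
plan(T(g+Rm[:,2]*8,Rm),8)
p=ctrl.get_image('wrist'); save(p['pixels'],'wrist3.png')
o,Tc=cur(); print('lift 10mm in tool', Tc[:3,:3].T@[0,0,10], 'back', Tc[:3,:3].T@[-10,.5,0])
E
```

```text
t: 6.75
ee_pos: [604.2, -28.1, 225.9]
orientation: [-1.578, 1.672, -0.911]
ft_force: [-0.5, -0.2, -0.2]
width: 77.9
t: 7.58
ee_pos: [603.1, -28.0, 226.9]
orientation: [-1.578, 1.671, -0.912]
ft_force: [0.2, 0.1, -0.6]
width: 32.9
q [-0.07  0.31  2.3   3.12  0.47 -1.56] ee [603.1 -28.  226.9] t 7.58 w 32.9 F [ 0.2  0.1 -0.6]
tot turn deg 0.2 shift [-0.1  0.7 -4.2]
row [-0.0004 -0.0003 -0.0001] [-0.01  0.08 -0.53]
  path [602. -28. 227.]
  path [601. -28. 228.]
  path [600. -28. 228.]
  path [599. -28. 229.]
lift 10mm in tool [ 7.64312463e-03 -8.40402204e+00 -5.41962684e+00] back [ 0.07822946  5.42628335 -8.41423373]
```

View pics/wrist3.png

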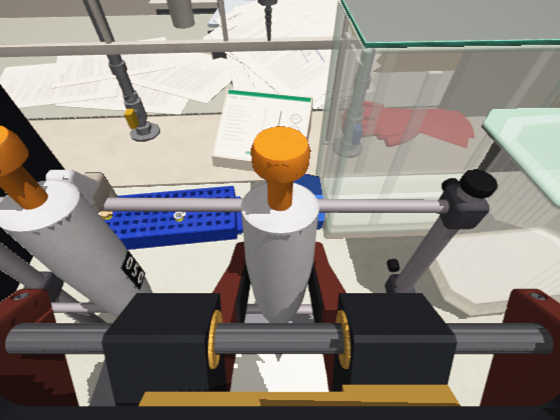

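Gripped at a width of 32.9 mm. Now lifting.

```bash
python3 -m handwheel '[[[0,0,0],[0,-2.5,-1.6],0],[[0,0,0],[0,-4.2,-2.7],0],[[0,0,0],[0,-5,-3.2],0],[[0,0,0],[0,-5,-3.2],0],[[0,0,0],[0,-5,-3.2],0],[[0,0,0],[0,-5,-3.2],0],[[0,0,0],[0,-5,-3.2],0],[[0,0,0],[0,-5,-3.2],0],[[0,0,0],[0,-5,-3.2],0],[[0,0,0],[0,-4,-2.6],0]]'
python3 - <<'E'
from h import *
o,Tc=cur(); print(o['qpos'].round(2),o['ee_pos'],o['width'],o['ft_force'])
for n in ['wrist','scene']:
    p=ctrl.get_image(n); save(p['pixels'],n+'4.png')
    for q in ['pipette_grip','tip_end','pipette_hooktop','bare_pipette_grip']:
        for r in ctrl.spot_point(p,q)[:2]:
            w=c2w(p,r['position']); print(n,q,round(r['score'],2),w.round(1),w2px(p,w).round(0))
E
```

```text
t: 8.47
ee_pos: [600.5, -27.8, 282.7]
orientation: [-1.584, 1.678, -0.905]
ft_force: [0.6, 0.0, -0.6]
width: 33.2
[-0.07  0.17  2.27  3.1   0.28 -1.54] [600.49093046 -27.81301233 282.66775399] 33.15488005130257 [ 0.63386357  0.01164281 -0.62483351]
wrist pipette_grip 0.57 [589.2 -25.5 287.2] [[278. 279.]]
wrist tip_end 0.92 [586.2 -26.3 113.3] [[279. 359.]]
scene pipette_grip 0.66 [587.4 -27.1 286.8] [[253. 148.]]
scene tip_end 0.6 [584.8 -26.9 289.9] [[254. 147.]]
scene tip_end 0.56 [585.2 -27.3 108.7] [[255. 208.]]
scene pipette_hooktop 0.64 [611.7 -29.4 325.1] [[245. 129.]]
scene bare_pipette_grip 0.79 [592.7  61.6 231.8] [[226. 185.]]
```

View pics/wrist4.png

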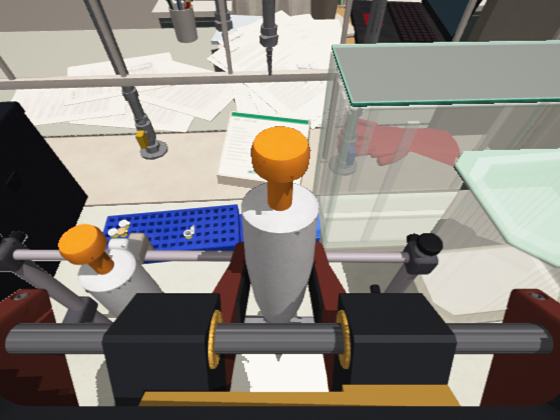

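View pics/scene4.png

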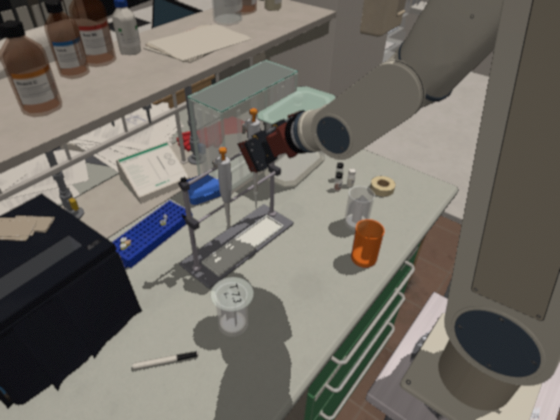

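Off the rail and lifted 56 mm; the bare pipette is still in place at scene (226,185). Planning the tilt and transfer.

```bash
cat > pip.py <<'E'
from ikt import *
R0=toolR(33,-3.2); t0=np.array([603.1,-28.,226.9]); g0=np.array([592.5,-27.3,233.])
a=np.radians(-3.2); xp=R0.T@[0,0,1]; yp=R0.T@[-np.cos(a),-np.sin(a),0]; gp=R0.T@(g0-t0)
tp=gp-178*xp+2*yp
def pose_grip(g,pit,az): Rm=toolR(pit,az); return T(np.array(g)-Rm@gp,Rm)
def pose_tip(t,pit,az): Rm=toolR(pit,az); return T(np.array(t)-Rm@tp,Rm)
def seq(M,Tt,q,n):
    d=expm(np.real(logm(np.linalg.inv(M)@Tt))/n); o=[]
    for i in range(n):
        M=M@d; qn,r=ik(M[:3,3],M[:3,:3],q); o.append(np.abs(qn-q).max()); q=qn
        if i%max(1,n//5)==0 or i==n-1: print('   ',q.round(2),round(r,3),'maxstep',round(o[-1],3),'grip',(M[:3,3]+M[:3,:3]@gp).round(0),'tip',(M[:3,3]+M[:3,:3]@tp).round(0))
    return Tt,q
E
python3 - <<'E'
from pip import *
print('gp',gp.round(1),'tp',tp.round(1))
o,Tc=cur(); q=o['qpos']
print('grip',(Tc@[*gp,1])[:3].round(0),'tip',(Tc@[*tp,1])[:3].round(0))
M=Tc
for g,pit,az,n in [((540,-27,320),36,-3,10),((500,-60,345),55,-8,20),((500,-120,350),78,-15,10)]:
    print(g,pit); M,q=seq(M,pose_grip(g,pit,az),q,n)
print('jar')
M,q=seq(M,pose_tip((405,-245,190),78,-31),q,10)
M,q=seq(M,pose_tip((405,-245,93),78,-31),q,10)
E
```

```text
gp [ -0.1   0.7 -12.2] tp [-1.00e-01  1.51e+02  8.30e+01]
grip [589. -27. 287.] tip [586. -27. 109.]
(540, -27, 320) 36
    [-0.04  0.15  2.32  3.2   0.31 -1.61] 0.0 maxstep 0.096 grip [584. -27. 290.] tip [580. -27. 112.]
    [-0.04  0.11  2.33  3.19  0.27 -1.61] 0.0 maxstep 0.017 grip [574. -27. 296.] tip [568. -27. 119.]
    [-0.04  0.08  2.33  3.19  0.24 -1.61] 0.0 maxstep 0.018 grip [564. -27. 303.] tip [557. -27. 125.]
    [-0.04  0.05  2.34  3.18  0.2  -1.61] 0.0 maxstep 0.019 grip [555. -27. 310.] tip [546. -27. 132.]
    [-0.05  0.02  2.34  3.17  0.16 -1.6 ] 0.0 maxstep 0.02 grip [545. -27. 317.] tip [534. -26. 139.]
    [-0.05 -0.    2.34  3.17  0.14 -1.59] 0.0 maxstep 0.02 grip [540. -27. 320.] tip [529. -26. 142.]
(500, -60, 345) 55
    [-0.05 -0.01  2.34  3.18  0.11 -1.6 ] 0.002 maxstep 0.032 grip [538. -29. 321.] tip [524. -28. 144.]
    [-0.   -0.03  2.33  4.16  0.11 -2.54] 0.117 maxstep 0.678 grip [530. -36. 325.] tip [504. -33. 149.]
    [-0.01 -0.03  2.34  4.17  0.11 -2.54] 0.279 maxstep 0.003 grip [521. -42. 330.] tip [484. -38. 156.]
    [-0.03 -0.03  2.36  4.17  
[... 1575 characters left out ...]
311.  314.] tip [ 405. -245.  190.]
    [-0.48  0.22  2.25  4.17  0.11 -2.54] 1.573 maxstep 0.013 grip [ 514. -311.  305.] tip [ 405. -245.  180.]
    [-0.48  0.25  2.24  4.17  0.11 -2.54] 1.497 maxstep 0.014 grip [ 514. -311.  285.] tip [ 405. -245.  161.]
    [-0.48  0.28  2.24  4.17  0.11 -2.54] 1.422 maxstep 0.014 grip [ 514. -311.  266.] tip [ 405. -245.  142.]
    [-0.48  0.31  2.24  4.17  0.11 -2.54] 1.349 maxstep 0.014 grip [ 514. -311.  247.] tip [ 405. -245.  122.]
    [-0.48  0.34  2.23  4.17  0.11 -2.54] 1.276 maxstep 0.015 grip [ 514. -311.  227.] tip [ 405. -245.  103.]
    [-0.48  0.35  2.23  4.17  0.11 -2.54] 1.24 maxstep 0.015 grip [ 514. -311.  217.] tip [ 405. -245.   93.]
```

```bash
python3 - <<'E'
from pip import *
o,Tc=cur(); q=o['qpos']
M=Tc
for g,pit,az,n in [((550,-40,305),33,0,10),((520,-110,320),38,6,10),((490,-160,330),55,4,15),((490,-200,335),78,-12,10)]:
    print(g,pit); M,q=seq(M,pose_grip(g,pit,az),q,n)
print('jar')
M,q=seq(M,pose_tip((405,-245,190),78,-31),q,10)
M,q=seq(M,pose_tip((405,-245,93),78,-31),q,10)
E
```

```text
(550, -40, 305) 33
    [-0.05  0.15  2.32  3.16  0.32 -1.59] 0.0 maxstep 0.059 grip [585. -28. 289.] tip [582. -28. 111.]
    [-0.06  0.14  2.34  3.08  0.32 -1.53] 0.0 maxstep 0.041 grip [577. -31. 292.] tip [574. -31. 114.]
    [-0.08  0.12  2.35  2.99  0.31 -1.46] 0.0 maxstep 0.044 grip [570. -33. 296.] tip [567. -33. 118.]
    [-0.1   0.1   2.36  2.9   0.31 -1.39] 0.0 maxstep 0.047 grip [562. -36. 300.] tip [559. -36. 122.]
    [-0.13  0.08  2.37  2.81  0.31 -1.32] 0.0 maxstep 0.049 grip [554. -39. 303.] tip [552. -39. 125.]
    [-0.14  0.07  2.37  2.76  0.31 -1.28] 0.0 maxstep 0.05 grip [550. -40. 305.] tip [548. -40. 127.]
(520, -110, 320) 38
    [-0.17  0.06  2.37  2.61  0.3  -1.17] 0.0 maxstep 0.141 grip [547. -47. 306.] tip [543. -47. 128.]
    [-0.24  0.04  2.36  2.32  0.31 -0.93] 0.0 maxstep 0.145 grip [540. -61. 309.] tip [533. -61. 131.]
    [-0.3   0.03  2.35  2.05  0.33 -0.72] 0.0 maxstep 0.132 grip [534. -75. 312.] tip [524. -75. 134.]
    [-0.37  0.02  2.33  1.82  0.36 -0.54] 0.0 maxstep 0.109 grip [528. -89. 315.] tip [515. -90. 138.]
    [-0.43  0.01  2.31  1.64  0.
[... 2143 characters left out ...]
ip [ 514. -311.  314.] tip [ 405. -245.  190.]
    [-0.54  0.23  1.76  0.    0.94  1.57] 0.0 maxstep 0.021 grip [ 514. -311.  305.] tip [ 405. -245.  180.]
    [-0.54  0.25  1.78  0.    0.9   1.57] 0.0 maxstep 0.021 grip [ 514. -311.  285.] tip [ 405. -245.  161.]
    [-0.54  0.27  1.8   0.    0.86  1.57] 0.0 maxstep 0.021 grip [ 514. -311.  266.] tip [ 405. -245.  142.]
    [-0.54  0.3   1.82  0.    0.81  1.57] 0.0 maxstep 0.021 grip [ 514. -311.  247.] tip [ 405. -245.  122.]
    [-0.54  0.32  1.84  0.    0.77  1.57] 0.0 maxstep 0.021 grip [ 514. -311.  227.] tip [ 405. -245.  103.]
    [-0.54  0.33  1.85  0.    0.75  1.57] 0.0 maxstep 0.021 grip [ 514. -311.  217.] tip [ 405. -245.   93.]
```

```bash
python3 - <<'E'
from pip import *
plan(pose_grip((550,-40,305),33,0),10)
E
```

```text
q [-0.07  0.17  2.27  3.1   0.28 -1.54] ee [599.8 -27.8 280.5] t 8.97 w 33.1 F [ 0.2  0.2 -2.2]
tot turn deg 3.4 shift [ 14.6   5.9 -42.2]
row [ 0.0009 -0.0049 -0.0031] [ 1.36  0.59 -4.25]
  path [590. -31. 285.]
  path [580. -34. 290.]
  path [570. -37. 294.]
  path [561. -40. 299.]
```

```bash
python3 -m handwheel '[[[0.001,-0.005,-0.003],[1,0.3,-4.5],0],[[0.001,-0.005,-0.003],[1,0.3,-4.5],0],[[0.001,-0.005,-0.003],[1.3,0.6,-4.5],0],[[0.001,-0.005,-0.003],[1.4,0.6,-4.5],0],[[0.001,-0.005,-0.003],[1.4,0.6,-4.5],0],[[0.001,-0.005,-0.003],[1.4,0.6,-4.5],0],[[0.001,-0.005,-0.003],[1.4,0.6,-4.5],0],[[0.001,-0.005,-0.003],[1.4,0.6,-4.5],0],[[0.001,-0.005,-0.003],[1.4,0.6,-4.5],0],[[0.001,-0.005,-0.003],[1.4,0.6,-4.5],0]]'
python3 - <<'E'
from pip import *
plan(pose_grip((520,-110,320),38,6),10)
E
```

```text
t: 9.8
ee_pos: [557.1, -39.2, 297.9]
orientation: [-1.624, 1.619, -0.871]
ft_force: [0.5, 0.4, -0.7]
width: 33.1
q [-0.17  0.07  2.33  2.59  0.28 -1.13] ee [557.1 -39.2 297.9] t 9.8 w 33.1 F [ 0.5  0.4 -0.7]
tot turn deg 7.4 shift [ 69.7   2.3 -31.3]
row [-0.0082 -0.008  -0.006 ] [ 6.84  0.54 -3.37]
  path [550. -56. 301.]
  path [543. -74. 305.]
  path [536. -91. 309.]
  path [ 530. -109.  313.]
```

```bash
python3 -m handwheel '[[[-0.008,-0.008,-0.006],[6.8,0.5,-3.4],0],[[-0.008,-0.008,-0.006],[6.8,0.5,-3.4],0],[[-0.008,-0.008,-0.006],[6.8,0.5,-3.4],0],[[-0.008,-0.008,-0.006],[6.8,0.5,-3.4],0],[[-0.008,-0.008,-0.006],[6.8,0.5,-3.4],0],[[-0.008,-0.008,-0.006],[6.8,0.5,-3.4],0],[[-0.008,-0.008,-0.006],[6.8,0.5,-3.4],0],[[-0.008,-0.008,-0.006],[6.8,0.5,-3.4],0],[[-0.008,-0.008,-0.006],[6.8,0.5,-3.4],0],[[-0.008,-0.008,-0.006],[6.8,0.5,-3.4],0]]'
python3 - <<'E'
from pip import *
plan(pose_grip((490,-160,330),55,4),10)
p=ctrl.get_image('top')
save(p['pixels'],'top5.png')
for q in ['open_jar_mouth','covered_jar','tip_end','pipette_grip']:
    for r in ctrl.spot_point(p,q)[:2]:
        w=c2w(p,r['position']); print(q,round(r['score'],2),w.round(1),w2px(p,w).round(0))
a=p['pixels'][215:315,270:410]; save(cv2.resize(a,None,fx=5.5,fy=5.5,interpolation=cv2.INTER_CUBIC),'top5c.png')
E
```

```text
t: 10.63
ee_pos: [526.2, -109.0, 310.5]
orientation: [-1.762, 1.572, -0.754]
ft_force: [0.0, -0.3, -1.2]
width: 32.9
q [-0.48  0.01  2.27  1.47  0.46 -0.28] ee [ 526.2 -109.   310.5] t 10.63 w 32.9 F [ 0.  -0.3 -1.2]
tot turn deg 16.7 shift [ 46.9  13.5 -33.1]
row [-0.0288  0.0034  0.0031] [ 4.76  1.71 -3.04]
  path [ 519. -122.  312.]
  path [ 512. -135.  314.]
  path [ 505. -147.  317.]
  path [ 498. -160.  320.]
open_jar_mouth 0.65 [ 411.  -245.4  110. ] [[362. 250.]]
open_jar_mouth 0.6 [ 328.6 -137.   109.5] [[323. 282.]]
covered_jar 0.82 [456.  212.9  -0.6] [[197. 238.]]
covered_jar 0.54 [ 410.7 -246.7  107.4] [[363. 250.]]
pipette_grip 0.85 [ 519.2 -110.   316.9] [[320. 196.]]
```

View pics/top5c.png

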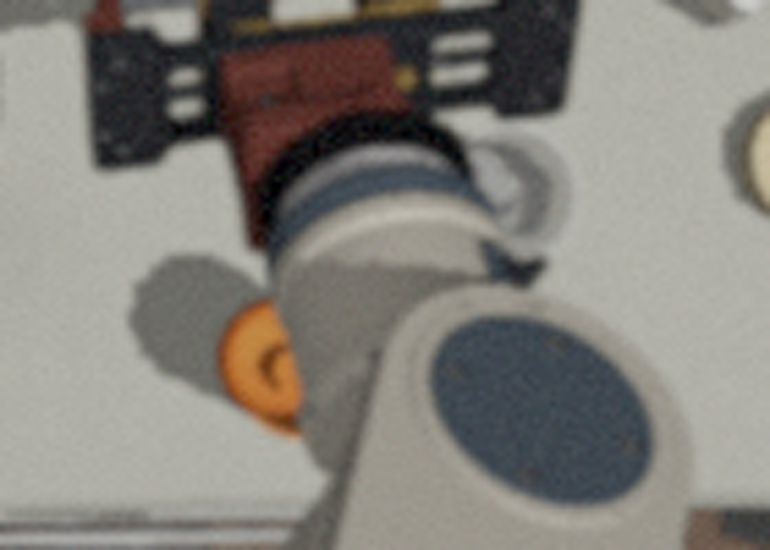

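```bash
python3 -m handwheel '[[[-0.029,0.0034,0.003],[4.8,1.7,-3],0],[[-0.029,0.0034,0.003],[4.8,1.7,-3],0],[[-0.029,0.0034,0.003],[4.8,1.7,-3],0],[[-0.029,0.0034,0.003],[4.8,1.7,-3],0],[[-0.029,0.0034,0.003],[4.8,1.7,-3],0],[[-0.029,0.0034,0.003],[4.8,1.7,-3],0],[[-0.029,0.0034,0.003],[4.8,1.7,-3],0],[[-0.029,0.0034,0.003],[4.8,1.7,-3],0],[[-0.029,0.0034,0.003],[4.8,1.7,-3],0],[[-0.029,0.0034,0.003],[4.8,1.7,-3],0]]'
python3 - <<'E'
from pip import *
plan(pose_grip((490,-200,335),78,-12),10)
a=cv2.imread('pics/top0.png')[225:275,335:385]; cv2.imwrite('pics/jar0.png',cv2.resize(a,None,fx=11,fy=11,interpolation=cv2.INTER_CUBIC))
E
```

```text
t: 11.72
ee_pos: [494.6, -151.0, 314.3]
orientation: [-1.944, 1.803, -0.538]
ft_force: [-0.3, 1.4, -1.3]
width: 32.9
q [-0.5  -0.02  2.12  0.57  0.62  0.59] ee [ 494.6 -151.   314.3] t 11.72 w 32.9 F [-0.3  1.4 -1.3]
tot turn deg 27.2 shift [ 49.4  -0.7 -10.8]
row [-0.0377  0.0121  0.0263] [ 4.97 -0.49 -0.84]
  path [ 495. -163.  317.]
  path [ 495. -176.  319.]
  path [ 494. -188.  321.]
  path [ 493. -201.  323.]
```

View pics/jar0.png

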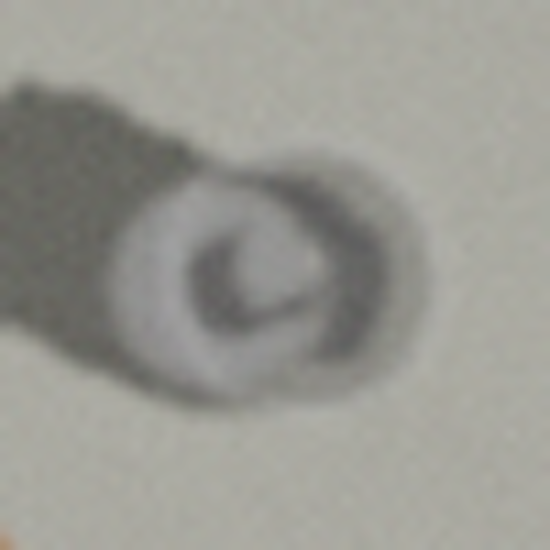

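```bash
python3 -m handwheel '[[[-0.038,0.012,0.026],[5,-0.5,-0.8],0],[[-0.038,0.012,0.026],[5,-0.5,-0.8],0],[[-0.038,0.012,0.026],[5,-0.5,-0.8],0],[[-0.038,0.012,0.026],[5,-0.5,-0.8],0],[[-0.038,0.012,0.026],[5,-0.5,-0.8],0],[[-0.038,0.012,0.026],[5,-0.5,-0.8],0],[[-0.038,0.012,0.026],[5,-0.5,-0.8],0],[[-0.038,0.012,0.026],[5,-0.5,-0.8],0],[[-0.038,0.012,0.026],[5,-0.5,-0.8],0],[[-0.038,0.012,0.026],[5,-0.5,-0.8],0]]'
python3 - <<'E'
from pip import *
plan(pose_tip((405,-245,190),78,-31),10)
for n in ['wrist','scene']:
    p=ctrl.get_image(n); save(p['pixels'],n+'6.png')
    for q in ['pipette_grip','tip_end','open_jar_mouth']:
        for r in ctrl.spot_point(p,q)[:2]:
            w=c2w(p,r['position']); print(n,q,round(r['score'],2),w.round(1),w2px(p,w).round(0))
o,Tc=cur();print('model grip',(Tc@[*gp,1])[:3].round(0),'tip',(Tc@[*tp,1])[:3].round(0), 'tilt',np.degrees(np.arccos((Tc[:3,:3]@xp)[2])))
E
```

```text
t: 12.55
ee_pos: [492.2, -190.8, 318.6]
orientation: [-1.902, 2.339, -0.204]
ft_force: [0.2, -0.1, -1.6]
width: 32.8
q [-0.42  0.1   1.86  0.05  1.    1.33] ee [ 492.2 -190.8  318.6] t 12.55 w 32.8 F [ 0.2 -0.1 -1.6]
tot turn deg 19.4 shift [114.1 -45.2  23.5]
row [0.003  0.0073 0.0329] [10.59 -6.15  2.79]
  path [ 502. -220.  314.]
  path [ 510. -250.  310.]
  path [ 514. -281.  306.]
  path [ 517. -312.  303.]
wrist pipette_grip 0.77 [ 485.9 -186.1  334. ] [[274. 286.]]
wrist tip_end 0.68 [ 358.9 -157.3  208.5] [[275. 362.]]
wrist open_jar_mouth 0.95 [ 411.7 -243.9  109.1] [[333. 264.]]
scene pipette_grip 0.94 [ 489.1 -190.   331.2] [[332. 116.]]
scene tip_end 0.62 [ 361.1 -164.2  207.5] [[368. 186.]]
scene open_jar_mouth 0.84 [ 328.4 -142.4  108.6] [[369. 229.]]
scene open_jar_mouth 0.78 [ 409.6 -248.1  111.1] [[362. 193.]]
model grip [ 489. -191.  331.] tip [ 361. -164.  210.] tilt 46.50264251354347
```

View pics/wrist6.png

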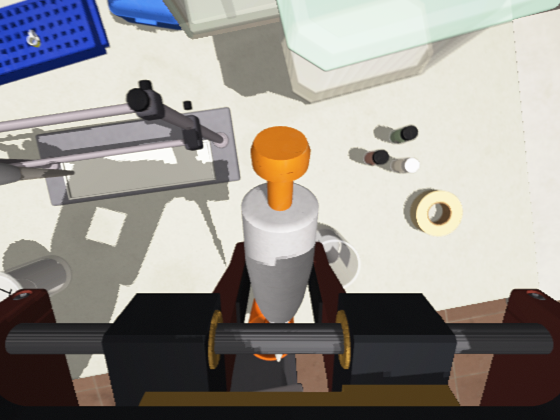

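View pics/scene6.png

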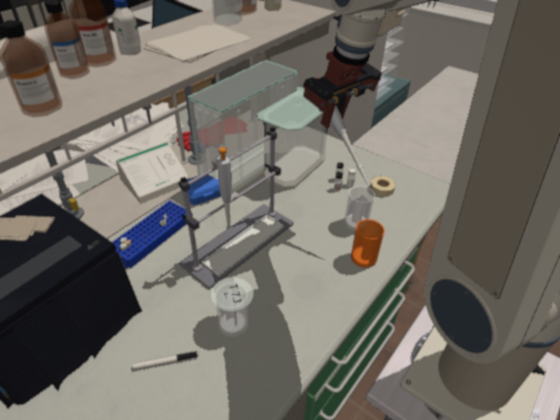

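Tilt is 46.5°, and the model's tip position agrees with the network within 4 mm. In the scene picture the tip is at (368,186), with the clear jar's rim at (362,193) and its body just behind. Swinging over the jar.

```bash
python3 -m handwheel '[[[0.003,0.0073,0.033],[10.6,-6.1,2.8],0],[[0.003,0.0073,0.033],[10.6,-6.1,2.8],0],[[0.003,0.0073,0.033],[10.6,-6.1,2.8],0],[[0.003,0.0073,0.033],[10.6,-6.1,2.8],0],[[0.003,0.0073,0.033],[10.6,-6.1,2.8],0],[[0.003,0.0073,0.033],[10.6,-6.1,2.8],0],[[0.003,0.0073,0.033],[10.6,-6.1,2.8],0],[[0.003,0.0073,0.033],[10.6,-6.1,2.8],0],[[0.003,0.0073,0.033],[10.6,-6.1,2.8],0],[[0.003,0.0073,0.033],[10.6,-6.1,2.8],0]]'
python3 - <<'E'
from pip import *
plan(pose_tip((405,-243.4,140),78,-31),10)
for n in ['wrist','scene','top']:
    p=ctrl.get_image(n); save(p['pixels'],n+'7.png')
    for q in ['pipette_grip','tip_end','open_jar_mouth']:
        for r in ctrl.spot_point(p,q)[:2]:
            w=c2w(p,r['position']); print(n,q,round(r['score'],2),w.round(1),w2px(p,w).round(0))
    if n=='scene':save(cv2.resize(p['pixels'][160:270,300:420],None,fx=5,fy=5,interpolation=cv2.INTER_CUBIC),'scene7c.png')
o,Tc=cur();print('model grip',(Tc@[*gp,1])[:3].round(0),'tip',(Tc@[*tp,1])[:3].round(0), 'tilt',np.degrees(np.arccos((Tc[:3,:3]@xp)[2])))
E
```

```text
t: 13.78
ee_pos: [515.7, -325.9, 300.9]
orientation: [-1.442, 2.658, -0.287]
ft_force: [-0.6, -0.3, -1.0]
width: 32.4
q [-0.58  0.24  1.75  0.    0.94  1.56] ee [ 515.7 -325.9  300.9] t 13.78 w 32.4 F [-0.6 -0.3 -1. ]
tot turn deg 2.1 shift [-13.2  17.6  45.6]
row [-0.0007 -0.0006 -0.0035] [-1.34  1.73  4.57]
  path [ 516. -322.  289.]
  path [ 516. -318.  277.]
  path [ 517. -315.  265.]
  path [ 517. -311.  253.]
wrist pipette_grip 0.79 [ 510.7 -324.8  312.3] [[283. 278.]]
wrist tip_end 0.91 [ 404.2 -253.4  192.2] [[280. 365.]]
wrist open_jar_mouth 0.95 [ 410.3 -243.9  109.4] [[271. 324.]]
scene pipette_grip 0.6 [ 512.  -321.5  314.7] [[352.  99.]]
scene tip_end 0.65 [ 406.6 -253.1  188.3] [[368. 168.]]
scene open_jar_mouth 0.84 [ 409.5 -248.4  108.5] [[362. 193.]]
scene open_jar_mouth 0.78 [ 331.9 -142.6  111. ] [[368. 227.]]
top pipette_grip 0.71 [ 516.8 -320.3  312.2] [[416. 196.]]
top tip_end 0.8 [ 407.7 -252.2  190.9] [[373. 250.]]
top open_jar_mouth 0.96 [ 411.9 -246.3  105.8] [[362. 250.]]
top open_jar_mouth 0.9 [ 333.1 -138.6  110.2] [[323. 280.]]
model grip [ 513. -322.  313.] tip [ 407. -254.  188.] tilt 44.595588691132406
```

View pics/wrist7.png

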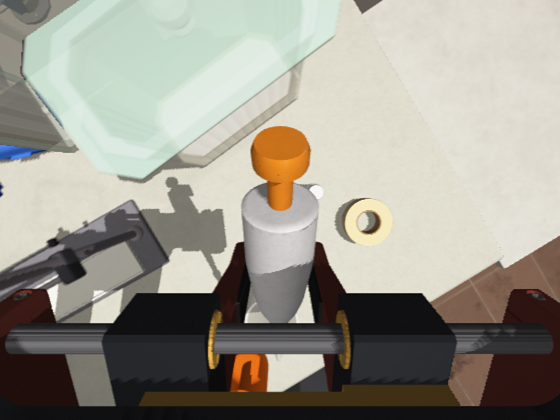

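View pics/scene7c.png

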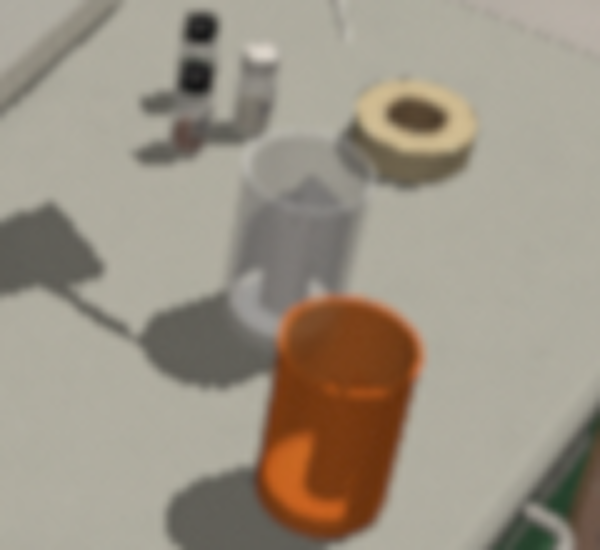

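View pics/top7.png

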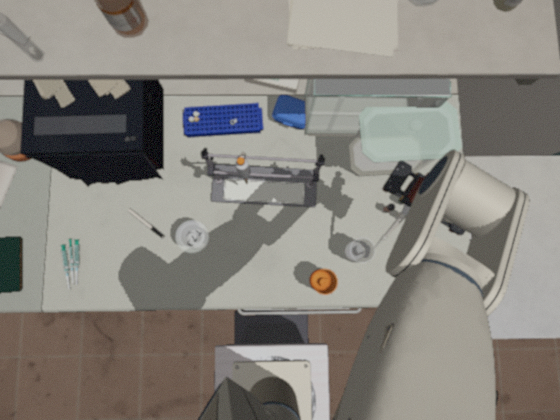

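```bash
python3 -m handwheel '[[[-0.0008,-0.0006,-0.0035],[-1.5,1.9,4.8],0],[[-0.0008,-0.0006,-0.0035],[-1.5,1.9,4.8],0],[[-0.0008,-0.0006,-0.0035],[-1.5,1.9,4.8],0],[[-0.0008,-0.0006,-0.0035],[-1.5,1.9,4.8],0],[[-0.0008,-0.0006,-0.0035],[-1.5,1.9,4.8],0],[[-0.0008,-0.0006,-0.0035],[-1.5,1.9,4.8],0],[[-0.0008,-0.0006,-0.0035],[-1.5,1.9,4.8],0],[[-0.0008,-0.0006,-0.0035],[-1.5,1.9,4.8],0],[[-0.0008,-0.0006,-0.0035],[-1.5,1.9,4.8],0],[[0,0,0],[0,0,0],0]]'
python3 - <<'E'
from pip import *
plan(pose_tip((405.5,-243.5,93),78,-31),10)
A=[]
for n in ['wrist','scene','top']:
    p=ctrl.get_image(n); save(p['pixels'],n+'8.png')
    for q in ['tip_end','open_jar_mouth']:
        for r in ctrl.spot_point(p,q)[:1]:
            w=c2w(p,r['position']); print(n,q,round(r['score'],2),w.round(1),w2px(p,w).round(0))
    if n=='scene':A.append(cv2.resize(p['pixels'][160:230,320:400],None,fx=5,fy=5,interpolation=cv2.INTER_CUBIC))
    if n=='top':A.append(cv2.resize(p['pixels'][215:285,325:405],None,fx=5,fy=5,interpolation=cv2.INTER_CUBIC))
save(np.hstack(A),'c8.png')
o,Tc=cur();print('model grip',(Tc@[*gp,1])[:3].round(0),'tip',(Tc@[*tp,1])[:3].round(0), 'tilt',np.degrees(np.arccos((Tc[:3,:3]@xp)[2])))
E
```

```text
t: 15.22
ee_pos: [516.1, -305.8, 249.7]
orientation: [-1.498, 2.631, -0.273]
ft_force: [0.7, -0.0, -1.1]
width: 32.7
q [-0.56  0.28  1.81  0.01  0.84  1.55] ee [ 516.1 -305.8  249.7] t 15.22 w 32.7 F [ 0.7 -0.  -1.1]
tot turn deg 0.3 shift [ 3.8  5.6 43.9]
row [0.0003 0.0001 0.0005] [0.37 0.56 4.39]
  path [ 516. -307.  239.]
  path [ 517. -308.  228.]
  path [ 517. -310.  217.]
  path [ 517. -311.  206.]
wrist tip_end 0.8 [ 397.5 -237.3  140.2] [[281. 366.]]
scene tip_end 0.71 [ 405.9 -238.6  138.3] [[363. 187.]]
scene open_jar_mouth 0.81 [ 410.6 -249.2  110.2] [[362. 192.]]
top tip_end 0.66 [ 406.1 -237.   138.2] [[362. 251.]]
top open_jar_mouth 0.97 [ 329.2 -137.9  111.3] [[323. 282.]]
model grip [ 514. -305.  263.] tip [ 405. -240.  139.] tilt 45.00292971144873
```

View pics/c8.png

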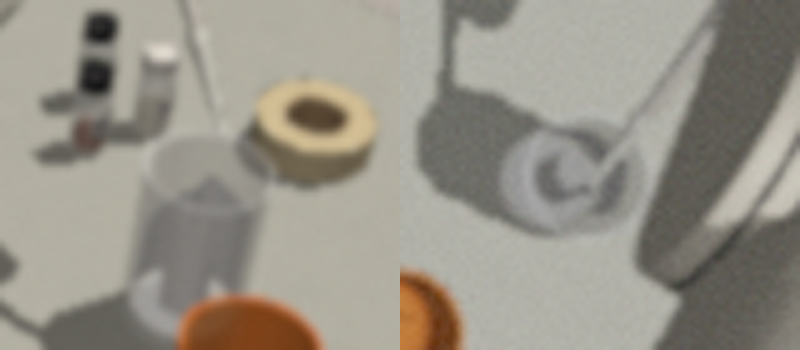

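```bash
python3 -m handwheel '[[[0.0003,0,0.0005],[1.0,0.6,0],0],[[0,0,0],[1.0,0.6,2],0],[[0,0,0.0005],[1,0.6,5],0],[[0.0003,0,0.0005],[0.6,0.6,5.5],0],[[0.0003,0,0.0005],[0.5,0.6,5.5],0],[[0.0003,0,0.0005],[0.5,0.6,5.5],0],[[0.0003,0,0.0005],[0.5,0.6,5.5],0],[[0.0003,0,0.0005],[0.3,0.6,5],0],[[0.0003,0,0.0005],[0,0.5,2.5],0],[[0,0,0],[0,0,0],0]]'
python3 - <<'E'
from pip import *
plan(pose_tip((405.5,-245,93),78,-31),10)
A=[]
for n in ['wrist','scene','top']:
    p=ctrl.get_image(n); save(p['pixels'],n+'9.png')
    for q in ['tip_end','open_jar_mouth','open_jar']:
        for r in ctrl.spot_point(p,q)[:1]:
            w=c2w(p,r['position']); print(n,q,round(r['score'],2),w.round(1),w2px(p,w).round(0))
    if n=='scene':A.append(cv2.resize(p['pixels'][160:230,320:400],None,fx=5,fy=5,interpolation=cv2.INTER_CUBIC))
    if n=='top':A.append(cv2.resize(p['pixels'][215:285,325:405],None,fx=5,fy=5,interpolation=cv2.INTER_CUBIC))
save(np.hstack(A),'c9.png')
o,Tc=cur();print('model grip',(Tc@[*gp,1])[:3].round(0),'tip',(Tc@[*tp,1])[:3].round(0), 'tilt',np.degrees(np.arccos((Tc[:3,:3]@xp)[2])))
E
```

```text
t: 16.5
ee_pos: [515.6, -313.1, 210.1]
orientation: [-1.489, 2.632, -0.278]
ft_force: [0.5, 0.2, -0.9]
width: 32.8
q [-0.57  0.33  1.84  0.01  0.76  1.54] ee [ 515.6 -313.1  210.1] t 16.5 w 32.8 F [ 0.5  0.2 -0.9]
tot turn deg 0.1 shift [-1.6 -0.   4.5]
row [-0.0001  0.0001 -0.    ] [-0.16 -0.    0.45]
  path [ 516. -313.  209.]
  path [ 516. -313.  208.]
  path [ 517. -313.  207.]
  path [ 517. -312.  206.]
wrist tip_end 0.77 [ 401.1 -244.2   96.3] [[280. 361.]]
wrist open_jar_mouth 0.58 [ 411.4 -243.4  109.1] [[273. 361.]]
wrist open_jar 0.97 [ 413.6 -246.    -2.1] [[276. 308.]]
scene tip_end 0.85 [ 407.  -248.1   98.2] [[362. 197.]]
scene open_jar_mouth 0.7 [ 328.6 -143.4  109.4] [[369. 228.]]
scene open_jar 0.96 [ 326.6 -149.7    1.9] [[365. 258.]]
top tip_end 0.61 [ 403.3 -244.4   98.2] [[361. 253.]]
top open_jar_mouth 0.97 [ 327.9 -138.2  110.1] [[323. 282.]]
top open_jar 0.82 [ 414.3 -242.3    0.8] [[353. 251.]]
model grip [ 513. -312.  223.] tip [ 405. -246.   98.] tilt 44.82474356388151
```

View pics/c9.png

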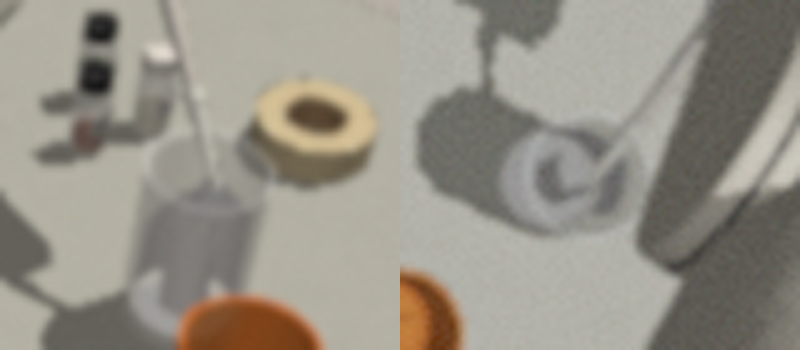

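```bash
python3 - <<'E'
from h import *
p=ctrl.get_image('scene')
K=np.array(p['camera_matrix']);Rm=R.from_rotvec(np.ravel(p['rvec'])).as_matrix();C=-Rm.T@np.ravel(p['tvec'])
for z in (105,95,85,75,65):
    d=Rm.T@np.linalg.inv(K)@[362,195.5,1]; w=C+d*(z-C[2])/d[2]; print(w.round(0),'rel',(w[:2]-[411,-246.5]).round(0))
A=[w2px(p,[411+26*np.cos(t),-246.5+26*np.sin(t),108])[0] for t in np.linspace(0,6.28,60)]
b=cv2.resize(p['pixels'][170:225,330:395],None,fx=10,fy=10,interpolation=cv2.INTER_CUBIC)
cv2.polylines(b,[((np.array(A)-[330,170])*10).astype(int)],True,(255,0,0),1)
save(b,'c10.png')
E
```

```text
[ 406. -245.  105.] rel [-5.  2.]
[ 411. -256.   95.] rel [ -0. -10.]
[ 416. -268.   85.] rel [  5. -22.]
[ 421. -280.   75.] rel [ 10. -33.]
[ 426. -291.   65.] rel [ 15. -45.]
```

View pics/c10.png

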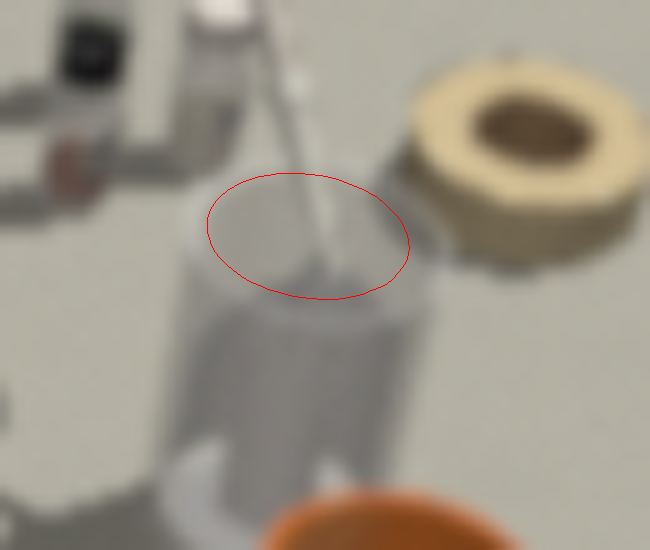

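The folded paper's apex is at about z 85 by the far (−y) wall, away from the tip. One small final descent.

```bash
python3 -m handwheel '[[[0,0,0],[-0.3,0,1.2],0],[[0,0,0],[-0.3,0,1.2],0],[[0,0,0],[-0.3,0,1.2],0],[[0,0,0],[0,0,1],0],[[0,0,0],[0,0,0.5],0],[[0,0,0],[0,0,0],0],[[0,0,0],[0,0,0],0],[[0,0,0],[0,0,0],0],[[0,0,0],[0,0,0],0],[[0,0,0],[0,0,0],0]]'
python3 - <<'E'
from pip import *
o,Tc=cur();print(o['t'],o['ft_force'].round(1),o['width'],np.abs(o['qvel']).max());print('model grip',(Tc@[*gp,1])[:3].round(0),'tip',(Tc@[*tp,1])[:3].round(0), 'tilt',np.degrees(np.arccos((Tc[:3,:3]@xp)[2])))
for n in ['scene','top','wrist']:
    p=ctrl.get_image(n)
    if n=='scene': save(p['pixels'],'scene11.png')
    for q in ['tip_end','open_jar_mouth','covered_jar','bare_pipette_grip']:
        for r in ctrl.spot_point(p,q)[:2]:
            w=c2w(p,r['position']); print(n,q,round(r['score'],2),w.round(1),w2px(p,w).round(0))
o=ctrl.get_obs(); print(o['ee_pos'],o['t'])
E
```

```text
t: 17.98
ee_pos: [517.5, -313.1, 205.5]
orientation: [-1.489, 2.632, -0.279]
ft_force: [-0.4, 0.3, -1.4]
width: 32.8
17.9833 [-0.4  0.3 -1.4] 32.77759320099775 0.0010031554025441759
model grip [ 515. -311.  217.] tip [ 406. -246.   93.] tilt 44.84979924242328
scene tip_end 0.64 [ 514.6 -314.   219.7] [[345. 132.]]
scene open_jar_mouth 0.89 [ 331.9 -142.   108.1] [[368. 228.]]
scene open_jar_mouth 0.56 [ 412.9 -248.   109.7] [[361. 192.]]
scene covered_jar 0.76 [455.7 208.1  -2.8] [[232. 325.]]
scene bare_pipette_grip 0.85 [594.8  59.3 233.5] [[225. 184.]]
scene bare_pipette_grip 0.67 [ 406.2 -245.3   94.9] [[361. 198.]]
top tip_end 0.55 [ 407.3 -244.5   95.6] [[361. 252.]]
top tip_end 0.49 [619.3  13.3  -0.8] [[265. 183.]]
top open_jar_mouth 0.86 [ 330.9 -140.3  110.9] [[324. 281.]]
top open_jar_mouth 0.6 [ 410.7 -245.7  105.8] [[362. 250.]]
top covered_jar 0.72 [455.1 212.6   2.2] [[197. 239.]]
top bare_pipette_grip 0.85 [600.3  62.8 234.1] [[243. 170.]]
wrist tip_end 0.89 [ 403.  -242.7   95. ] [[278. 364.]]
wrist open_jar_mouth 0.62 [ 413.4 -247.8  108.6] [[277. 362.]]
[ 517.51252073 -313.04877566  205.52182286] 18.7333
```

View pics/scene11.png

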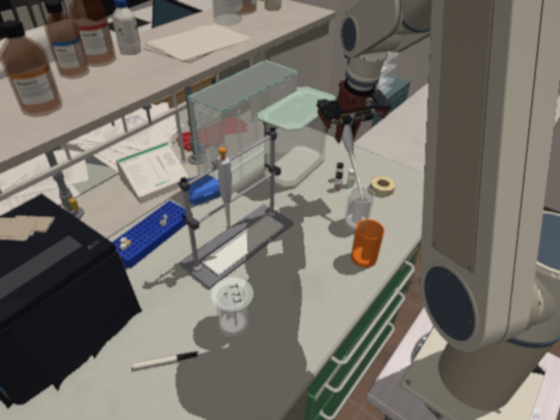

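The tip is about 13 mm below the rim and 6 mm off the jar axis. Tilt is 45°, and the arm is still with no side force. The picture shows the tip in the clear jar at (361,198), with both jars and the bare pipette (225,184) where they were.

```bash
python3 - <<'E'
from h import *
print(ctrl.close_job())
E
```

```text
the job is handed in; nothing more can be done
None
```

I lifted the tipped pipette (the right-hand one) off the rail and tilted it to 45°. Its tip is in the mouth of the clear open jar, and I handed the job in at about 18.7 s of the 48 s. No verdict was reported.

- **Tip position:** it sits about 13–15 mm below the rim and 4–6 mm off the jar axis. The arm-pose model and the top and wrist cameras agree within about 5 mm.
- **Hold:** the grip is firm at 32.8 mm, the arm is still, and the wrist reading showed no sideways push beyond noise. I did not measure the force on the glass itself.
- **Surroundings:** both jars and the bare pipette measured where they were at the start, to within a few millimetres.
- **Disagreement:** in the last scene picture the network put its best `tip_end` guess on the pipette's body and labelled the real tip `bare_pipette_grip`. It also kept offering the orange jar as the open one. I rejected these by eye and from the other cameras.

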